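# Set out two hardness checks

### The job

Set out two hardness checks: throw the red toggle clamp handle fully back, then lift out the freed steel coupon and lay it flat, centred and lengthwise on the flat anvil, and rest the brass bar centrally in the blue V-rest. Lay the reference block of the same metal on the bench in front of each support (the robot's side), a finger's width from the middle of its front face and square to it, and stand the loupe midway in the gap between the two supports. Set everything down without dropping it, leave the clamp open, and leave the green resin specimen alone.

Things in the scene. Friction and masses are not known exactly. Their poses are not given: they have to be found in the camera images.
- clamp (a joint): handle of the toggle clamp, rad: 0 = upright, locked on the coupon; 1.15 = thrown fully back, away from the coupon (end stop). A linkage turns the steel arm the same way 1.6 times as far: level over the coupon at 0, past vertical and clear of it above 1.0. It stays where left (about 0.2 N m, 4 N at the grip). Pivot axis: level, across the coupon's length, 52 mm over the bench.
- clamp_grip (a point): on the axis of the red round grip (diameter 18 mm), 60 mm from the pivot, 16 mm below the handle's top; z axis up along the handle, y along the pivot. At joint 0 it is 112 mm over the bench, right above the pivot, 97 mm along the coupon's +x from the coupon's centre; opening moves it towards +x and down. Clamp parts between handle and coupon are under 65 mm high.
- coupon: flat steel weld coupon 90 x 40 x 10 mm, dark weld stripe between two copper lines; origin: centre of underside, x along its length. Starts clamped, underside 12 mm over the bench, on an aluminium plate 220 x 96 mm; two pins and an end stop, 6 mm high, stand at its edge, 29 mm or more from mid length: grip it at mid length across the 40 mm. Up to 0.35 kg.
- bar: solid round brass bar, diameter 22 mm, length 90 mm, lying; origin at its centre (on the axis, mid length), y along its length. Starts on the 3 mm thick black rubber mat. It can roll. Up to 0.37 kg.
- ref_steel: steel reference block: bright grey disc, diameter 44 mm, 12 mm thick, a dark line round its rim; origin: centre of underside, z up. Starts on the 3 mm rubber mat. Goes with the steel coupon.
- ref_brass: brass reference block: yellow disc, diameter 44 mm, 12 mm thick, a dark line round its rim; origin: centre of underside, z up. Starts on the 3 mm rubber mat. Goes with the brass bar.
- loupe: stand loupe, round, 40 mm tall: clear skirt of diameter 36 mm up to 18 mm, black barrel of diameter 42 mm above, lens on top; origin: centre of underside, z up. Starts on the 3 mm rubber mat.
- flat_anvil: flat anvil, fixed: dark steel block 80 mm (x) by 110 mm (y), bright ground top at 28 mm; origin: centre of underside. Its front face looks along its own -x, to the robot (turned up to 0.13 rad). Coupon: on top, length along the anvil's y. Steel reference block: on the bench before the front face.
- v_rest: V-rest, fixed: blue base 60 mm (x) by 76 mm (y), 12 mm high, two 16 mm thick cheeks 36 mm high, 44 mm clear between them; V along its y. Origin: centre of underside; front looks along its -x, to the robot (turned up to 0.13 rad). A seated bar's axis is 37.6 mm over the bench. It stands 200 to 250 mm (in y) beside the anvil, on either side of it.
- mount: bystander: green resin-mounted specimen on the rubber mat, round, diameter 32 mm, 20 mm tall; origin: centre of underside. To be left where it is.
Mind the look-alikes: they are no part of the job. What is meant by the loupe is not orange or turquoise, and is the larger of those in its own colour.

How it is judged:
On the way:
1. the clamp handle is thrown back, its arm past vertical, while the coupon still lies in the fixture (value of joint clamp above 1 rad and distance of coupon from where it was at the start of the episode below 0.012 m), for 0.2 s.
At the end, for the whole second after the job is handed in: Coupon flat on anvil: within 12 mm (x), 15 mm (y), 0.2 rad. Bar seated in the V, within 13 mm of its middle. Each reference block flat before its own metal's support: gap 5-35 mm, within 15 mm sideways. Loupe upright in the gap, within 45 mm of both centre lines. Clamp over 1.0 rad. All at rest (x of coupon in the frame of flat_anvil between -0.012 and 0.012 m and y of coupon in the frame of flat_anvil between -0.015 and 0.015 m and z of coupon in the frame of flat_anvil between 0.024 and 0.032 m and angle between each of coupon, ref_steel, ref_brass, loupe's own z axis and vertical below 0.06 rad and angle between the x axis of coupon and the y axis of flat_anvil, either way round below 0.2 rad and x of bar in the frame of v_rest between -0.006 and 0.006 m and y of bar in the frame of v_rest between -0.013 and 0.013 m and z of bar in the frame of v_rest between 0.033 and 0.042 m and angle between the y axis of bar and the y axis of v_rest, either way round below 0.1 rad and x of ref_steel in the frame of flat_anvil between -0.097 and -0.067 m and y of ref_steel in the frame of flat_anvil between -0.015 and 0.015 m and z of ref_steel in the frame of flat_anvil between -0.004 and 0.004 m and x of ref_brass in the frame of v_rest between -0.087 and -0.057 m and y of ref_brass in the frame of v_rest between -0.015 and 0.015 m and z of ref_brass in the frame of v_rest between -0.004 and 0.004 m and x of loupe in the frame of flat_anvil between -0.045 and 0.045 m and x of loupe in the frame of v_rest between -0.045 and 0.045 m and horizontal distance between loupe and flat_anvil between 0.079 and 0.15 m and horizontal distance between loupe and v_rest between 0.062 and 0.15 m and height (world z) of loupe below 0.004 m and value of joint clamp above 1 rad and linear speed of each of coupon, bar, ref_steel, ref_brass, loupe below 0.02 m/s); the robot touches nothing.
It fails at once if the green resin specimen is disturbed (distance of mount from where it was at the start of the episode above 0.02 m).
It fails at once if a part is dropped: it meets what is below it faster than after a fall of about 25 mm ((linear speed of ref_steel above 0.7 m/s and height (world z) of ref_steel below 0.015 m) or (linear speed of ref_brass above 0.7 m/s and height (world z) of ref_brass below 0.015 m) or (linear speed of loupe above 0.7 m/s and height (world z) of loupe below 0.015 m) or (linear speed of coupon above 0.7 m/s and height (world z) of coupon below 0.04 m) or (linear speed of bar above 0.7 m/s and height (world z) of bar below 0.052 m)).
It also fails if it takes over 122 s, if anything falls off the work surface, if the arm or the gripper's body presses on something with over 40 N, if the wrist force passes 120 N, or if a joint passes its speed limit or range.

### The arm

A 7-joint arm with a two-finger parallel gripper is mounted at the origin on the work surface. World frame = base frame: x ahead of the robot, y to its left, z up, the work surface at z = 0. Lengths are in m, angles in rad, forces in N, time in s.
With the tool pointing down it reaches from about 0.4 to 0.875 m from the base axis. Payload 4.4 kg.
Tool frame: the origin (TCP) lies on the front face of the gripper's body, between the roots of the fingers; the fingertips stand 73 mm ahead of it and the grasp point (between the pads) lies 54 mm ahead of it; z points along the fingers, y is the line along which they close (so a half turn about z gives the same grasp; the last joint's range is limited). The gripper opens to 85 mm and grips with 20 to 120 N. Pads are 22 mm wide; open, the fingers measure 114 mm over their backs; the gripper's body (76 mm by 85 mm) begins 54 mm behind the grasp point. The pads swing forward as they close: fully open they stand 13 mm farther back than shut.
Start: joints at [1.225, 0.628, 0.038, 1.517, -0.027, 0.996, -0.02], TCP at [0.18, -0.625, 0.304] pointing down, gripper open.
Joint ranges: [-3.06, 3.06], [-0.37, 2.12], [-1.25, 1.32], [0.18, 2.47], [-1.1, 4.24], [0.23, 1.98], [-2.94, 2.94]. Speed limits (rad/s): [2.57, 2.57, 3.14, 3.14, 3.14, 3.14, 3.14].

### API

Orientations are given as a unit quaternion [x, y, z, w].
In Python, from workcell import bot gives the robot as it stands.
- The arm moves only by the tool move_arm, never from a script. Its argument "steps" is a list of rows, each a list of 7 numbers: the shift along the tool's x, y, z in cm, then the turn, a rotation vector about the tool's x, y, z in rad, then the closure, from 0 (fully open) to 1 (shut). A call has 1 to 8 rows; each row shifts and turns the commanded pose from where the row before left it, along the tool's axes as they then stand; what a row does not reach is not made up. A row lasts 1/8 s, in which the tool goes at most 62.5 mm and 10.7 degrees, less where a joint would pass 70% of its speed; a pose out of reach is approached as far as the arm can. A call is refused whole if a number of a shift passes 6.25 or a number of a turn 0.188, either way. A call with a gripper value outside its range is refused whole. The fingers move at their own pace and stop on an object; "squeeze" is the grip in N (left out, the last holds). Time passes only in rows, so rows that do not move let the fingers close. It gives the time, the measured TCP pose, the force, the opening and the grip force at its end, in the units of the state.
- bot.observe(): the state, without advancing time (a new reading comes with each control period).
- bot.camera(name): name is "side" or "top"; returns a dict with "image" (420x560x3 uint8, red, green, blue), "camera_matrix" (3x3 intrinsics, pixels), "dist_coeffs" ([k1, k2, p1, p2, k3] as OpenCV has them; the pictures are not rectified), "position" and "orientation" of the camera in the world. Camera axes: x right, y up, looking along -z (the intrinsics and any distortion apply to the point x, -y, -z); pixel columns grow to the right and rows downward; lengths in m; the calibration is good to about 2 mm. A picture is of the moment at which its call begins. There is no depth.
- bot.job_done(): hands the job in; it is judged then, once.
The state is a dict: "time_s": time; "joints": joint angles; "dq": joint speeds; "joint_efforts": joint torques, N m; "tool_pos": TCP position; "orientation": TCP orientation; "contact_force": force on the tool from outside, world axes, zero at the start; "wrist_torque": the same for the moment, N m; "finger_gap": finger opening in m; "grasp_force": force on a finger pad.
Only numpy, scipy, OpenCV 4.12 (cv2) and the standard library are available. Lean on these libraries where they do the work, as an engineer would, in place of code of your own. Each camera call takes 0.05 s, during which the arm holds its last target. There are 200 camera calls.

## Working session

There is one attempt and no reset: what is moved stays moved. The work goes in short steps, Python scripts to look and compute and a tool call to move; the robot and the scene stay as the last step left them, time stands still between calls to the robot, and variables do not carry over. Pictures are saved under pics/ and viewed, at most 14 in all, crops included, and the job is handed in when it is done.

Besides the shell and the picture viewer there is one more tool, called after ">>>" by a JSON object that holds its "method" and its "body". move_arm: Moves the arm, as the interface text tells. Its arguments: {"type":"object","properties":{"steps":{"type":"array"},"squeeze":{"type":"number"}},"required":["steps"]}

```bash
mkdir -p pics; ls; cat > h.py <<'E'
import numpy as np, cv2, json
from scipy.spatial.transform import Rotation as R
from workcell import bot
def shot(n):
    c=bot.camera(n); return c
def ray(c,px):
    K=np.array(c["camera_matrix"],float);d=np.array(c["dist_coeffs"],float)
    p=cv2.undistortPoints(np.array(px,float).reshape(-1,1,2),K,d).reshape(-1,2)
    v=np.c_[p[:,0],-p[:,1],-np.ones(len(p))]
    return np.array(c["position"]),R.from_quat(c["orientation"]).apply(v)
def onz(c,px,z):
    o,v=ray(c,px); t=(z-o[2])/v[:,2]; return o+v*t[:,None]
def proj(c,P):
    K=np.array(c["camera_matrix"],float);d=np.array(c["dist_coeffs"],float)
    q=R.from_quat(c["orientation"]).inv().apply(np.atleast_2d(P)-np.array(c["position"]))
    q=q*[1,-1,-1]
    return cv2.projectPoints(q.reshape(-1,1,3),np.zeros(3),np.zeros(3),K,d)[0].reshape(-1,2)
E
python3 - <<'E'
from h import *
for n in("top","side"):
    c=shot(n); cv2.imwrite(f"pics/{n}0.png",c["image"][:,:,::-1]); print(n,c["position"],R.from_quat(c["orientation"]).as_matrix().round(3).tolist(),np.array(c["camera_matrix"]).tolist())
print(bot.observe())
E
```

```text
pics
top [0.28542579 0.06364533 1.24939705] [[0.029, 0.98, -0.195], [-1.0, 0.029, -0.001], [0.005, 0.195, 0.981]] [[491.54224251054137, 0.0, 281.9910298939509], [0.0, 491.54224251054137, 209.10450530135353], [0.0, 0.0, 1.0]]
side [0.36450606 1.04399898 0.69927719] [[-0.993, 0.05, -0.103], [-0.114, -0.523, 0.845], [-0.012, 0.851, 0.525]] [[487.0263943504316, 0.0, 274.3763728645363], [0.0, 487.0263943504316, 202.82701154327256], [0.0, 0.0, 1.0]]
{'time_s': 0.1, 'joints': array([ 1.22521942,  0.62923727,  0.03847961,  1.51825371, -0.02695998,
        0.99632181, -0.0199689 ]), 'dq': array([ 0.00092452, -0.00127095,  0.0005751 , -0.00012914,  0.00082512,
       -0.00135187,  0.00050257]), 'joint_efforts': array([ 3.49309725e-03, -5.64527750e+01,  1.23088628e+00, -1.93971473e+01,
        1.14334573e-02,  5.38582768e-03, -3.54373333e-05]), 'tool_pos': array([ 0.17937555, -0.62430772,  0.30309678]), 'orientation': array([ 9.90229454e-01,  1.39444986e-01, -1.53252878e-04, -8.36885414e-04]), 'contact_force': array([-1.68451596,  0.32593589, -0.71994418]), 'wrist_torque': array([-0.01087111, -0.00105977, -0.0405932 ]), 'grasp_force': 0.0, 'finger_gap': 0.08525156063881299}
```

View pics/top0.png

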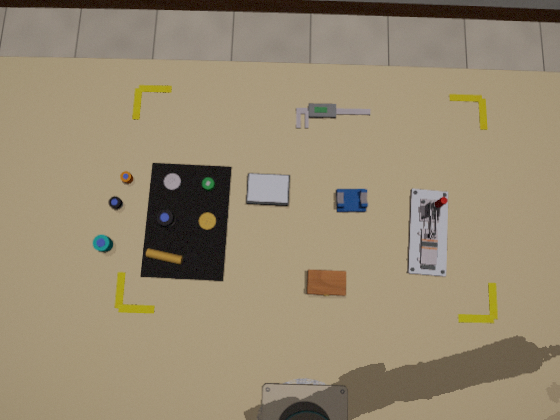

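View pics/side0.png

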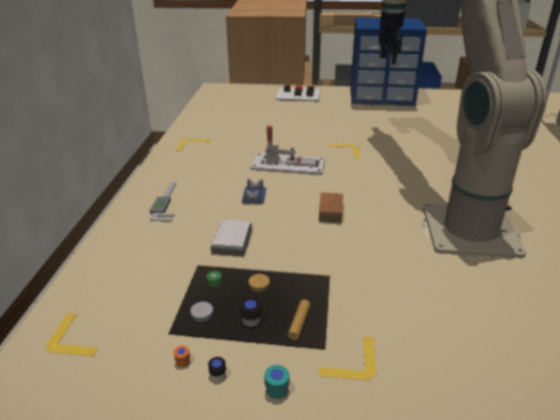

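Top view: mat with loupe (165,218), steel disc (172,181), green mount (208,183), brass disc (207,221) and bar (164,256). Anvil (268,190), V-rest (352,200) and clamp plate (429,232) with red handle (443,201). A small black look-alike is at (115,203), and a wooden block at (327,283). The side view agrees.

```bash
cat > m.py <<'E'
from h import *
def comps(hsv,lo,hi,box,amin=15):
    m=cv2.inRange(hsv,np.array(lo),np.array(hi)); k=np.zeros_like(m); x0,y0,x1,y1=box; k[y0:y1,x0:x1]=m[y0:y1,x0:x1]
    n,l,s,ce=cv2.connectedComponentsWithStats(k)
    out=[]
    for i in range(1,n):
        if s[i,4]>=amin:
            ys,xs=np.nonzero(l==i); r=cv2.minAreaRect(np.c_[xs,ys].astype(np.float32))
            out.append((s[i,4],ce[i].round(2).tolist(),[np.round(a,1) for a in r],cv2.boxPoints(r)))
    return out
E
python3 - <<'E'
from m import *
c=shot("top"); im=c["image"]; b=im[:,:,::-1]
h=cv2.cvtColor(im,cv2.COLOR_RGB2HSV)
def rep(n,lo,hi,box,z,amin=15):
    for a,ce,r,bx in comps(h,lo,hi,box,amin):
        P=onz(c,[ce],z)[0]; Q=onz(c,bx,z)
        e=Q[1]-Q[0];f=Q[2]-Q[1]
        print(n,a,ce,"xy",P[:2].round(4),"rectC",Q.mean(0)[:2].round(4),"sides",[(round(float(np.hypot(*v[:2])),4),round(float(np.arctan2(v[1],v[0])),3)) for v in(e,f)])
mat=(140,160,235,282)
rep("yellow",(15,120,90),(32,255,255),mat,.012)
rep("green",(45,80,50),(85,255,255),mat,.023,8)
rep("grey",(0,0,130),(180,60,255),mat,.015)
rep("blue-lens",(105,80,60),(135,255,255),mat,.043,8)
rep("anviltop",(0,0,120),(180,70,255),(240,165,295,212),.028,100)
rep("vblue",(100,120,30),(125,255,255),(330,180,375,220),.012,30)
rep("red",(0,150,90),(6,255,255),(400,180,460,285),.12,5)
rep("plate",(0,0,120),(180,60,255),(400,180,460,285),.012,100)
rep("wood",(3,100,50),(14,255,200),(300,262,352,300),.03,100)
A=cv2.resize(b[160:285,235:365],None,fx=4.5,fy=4.5,interpolation=cv2.INTER_CUBIC)
B=cv2.resize(b[180:285,400:460],None,fx=5.3,fy=5.3,interpolation=cv2.INTER_CUBIC)
s=np.zeros((600,800,3),np.uint8); A=cv2.resize(b[160:300,240:370],None,fx=4,fy=4,interpolation=2); s[:A.shape[0],:A.shape[1]]=A; 
B=cv2.resize(b[180:285,402:457],None,fx=5,fy=5,interpolation=2); s[:B.shape[0],525:525+B.shape[1]]=B
cv2.imwrite("pics/crop1.png",s)
c2=shot("side"); cv2.imwrite("pics/crop2.png",cv2.resize(c2["image"][110:250,190:350,::-1],None,fx=4.2,fy=4.2,interpolation=2))
E
```

```text
yellow 243 [206.9, 220.51] xy [0.4957 0.2555] rectC [0.4958 0.2552] sides [(0.045, -0.732), (0.0426, -2.321)]
yellow 296 [163.33, 255.64] xy [0.4025 0.3602] rectC [0.4026 0.3606] sides [(0.0209, -0.148), (0.0912, -1.765)]
green 118 [207.77, 182.96] xy [0.5917 0.2573] rectC [0.5916 0.258 ] sides [(0.0335, -1.541), (0.0318, -3.085)]
grey 198 [171.74, 181.02] xy [0.5961 0.3523] rectC [0.5969 0.3523] sides [(0.0402, -0.716), (0.0401, -2.321)]
grey 17 [207.59, 182.88] xy [0.5939 0.259 ] rectC [0.5936 0.2592] sides [(0.0078, -1.541), (0.0107, -3.083)]
blue-lens 74 [164.09, 216.7] xy [0.4968 0.3582] rectC [0.4973 0.3585] sides [(0.0201, -1.541), (0.0229, -3.068)]
anviltop 2332 [267.0, 186.85] xy [0.5847 0.1045] rectC [0.5823 0.1044] sides [(0.1393, -1.541), (0.1209, -3.118)]
vblue 496 [351.35, 200.61] xy [ 0.5587 -0.1136] rectC [ 0.5605 -0.114 ] sides [(0.0753, -1.54), (0.0581, 3.137)]
red 30 [443.43, 199.83] xy [ 0.5434 -0.3164] rectC [ 0.5436 -0.316 ] sides [(0.0123, -0.78), (0.0132, -2.368)]
plate 2381 [428.09, 234.12] xy [ 0.4771 -0.3101] rectC [ 0.4847 -0.3118] sides [(0.2257, -0.058), (0.0993, -1.578)]
wood 937 [326.09, 282.23] xy [ 0.3474 -0.0492] rectC [ 0.3475 -0.0492] sides [(0.0596, -0.019), (0.0956, -1.581)]
```

View pics/crop1.png

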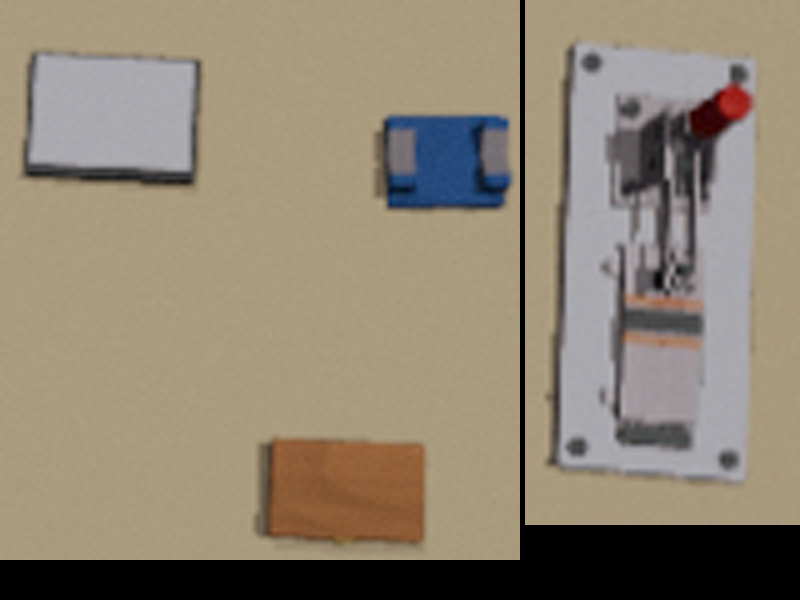

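View pics/crop2.png

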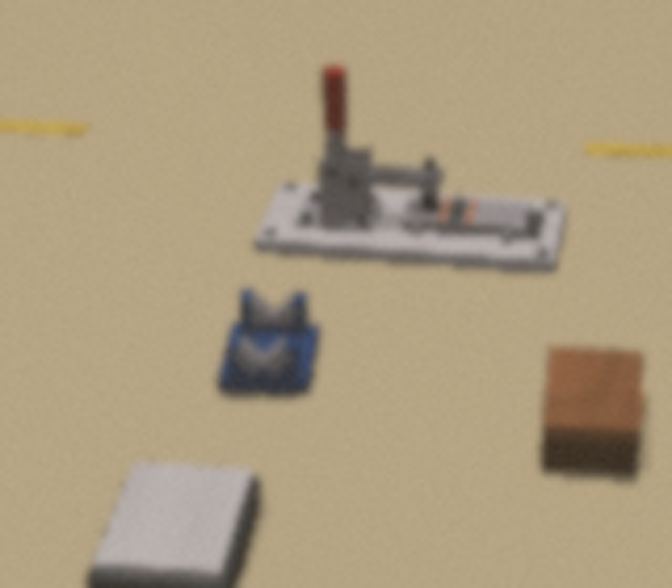

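Crop1: anvil top corners are near (35,52), (200,60), (192,175) and (27,165). The V-rest base's front edge runs (388,207)–(503,207). The clamp plate is nearly along world x, with the handle top at (735,103). Crop2 shows the upright handle and the arm down on the coupon.

```bash
cat >> h.py <<'E'
def go(x,y,z,yaw=None):
    "prints turn about tool axes and the shift (cm) in the tool axes after that turn"
    s=bot.observe(); q=R.from_quat(s["orientation"]); M=q.as_matrix()
    cur=np.arctan2(M[1,0],M[0,0]); yaw=cur if yaw is None else yaw
    T=R.from_matrix(np.array([[np.cos(yaw),np.sin(yaw),0],[np.sin(yaw),-np.cos(yaw),0],[0,0,-1]]))
    rv=(q.inv()*T).as_rotvec()
    d=T.inv().apply(np.array([x,y,z])-s["tool_pos"])*100
    print("pos",s["tool_pos"].round(4),"yaw",round(cur,3),"turn",rv.round(3),"shift",d.round(2),"gap",round(s["finger_gap"],4),"F",s["contact_force"].round(1),"t",round(s["time_s"],1))
E
python3 - <<'E'
from m import *
c=shot("top"); c2=shot("side"); im=c["image"]; h=cv2.cvtColor(im,cv2.COLOR_RGB2HSV); h2=cv2.cvtColor(c2["image"],cv2.COLOR_RGB2HSV)
print("sat bench",h[250,280],"anvil",h[187,267],"plate",h[220,418])
def wrect(cc,mask,z,nm):
    n,l,s,ce=cv2.connectedComponentsWithStats(mask); i=1+np.argmax(s[1:,4])
    cn=max(cv2.findContours((l==i).astype(np.uint8),0,1)[0],key=cv2.contourArea)[:,0]
    P=onz(cc,cn,z)[:,:2]; r=cv2.minAreaRect((P*1000).astype(np.float32)); print(nm,"C",np.round(r[0],1),"size",np.round(r[1],1),"ang rad",round(np.radians(r[2]),3))
def msk(h,lo,hi,b):
    m=cv2.inRange(h,np.array(lo),np.array(hi)); k=np.zeros_like(m); k[b[1]:b[3],b[0]:b[2]]=m[b[1]:b[3],b[0]:b[2]]; return k
wrect(c,msk(h,(0,0,110),(180,45,255),(240,165,295,212)),.028,"anvil top")
wrect(c2,msk(h2,(0,0,110),(180,45,255),(205,212,258,256)),.028,"anvil side")
wrect(c,msk(h,(100,100,20),(128,255,255),(330,180,375,220)),.012,"v")
wrect(c,msk(h,(0,0,110),(180,45,255),(400,180,460,285)),.012,"plate")
# plate corners by hand
f=lambda X,Y:(402+(X-525)/5,180+Y/5)
print("plate corners",onz(c,[f(572,45),f(755,58),f(745,478),f(557,465)],.012)[:,:2].round(4).tolist())
print("holes",onz(c,[f(592,62),f(738,74),f(729,459),f(577,446)],.012)[:,:2].round(4).tolist())
print("coupon stripe ends",onz(c,[f(625,320),f(703,324)],.022)[:,:2].round(4).tolist(),"stop end",onz(c,[f(620,420),f(697,425)],.022)[:,:2].round(4).tolist())
print("handle top c",onz(c,[f(735,103)],.128)[:,:2].round(4).tolist())
# side view of handle top/bottom grip, stripes
g=lambda X,Y:(190+X/4.2,110+Y/4.2)
o1,v1=ray(c,[f(735,103)]);o2,v2=ray(c2,[g(334,68)])
A=np.c_[v1[0],-v2[0]];t=np.linalg.lstsq(A,o2-o1,rcond=None)[0]
print("tri handle top",(o1+v1[0]*t[0]).round(4),(o2+v2[0]*t[1]).round(4))
def obs(mk,z,nm,cc):
    n,l,s,ce=cv2.connectedComponentsWithStats(mk)
    for i in range(1,n):
        if s[i,4]>8: print(nm,s[i,4],ce[i].round(1),onz(cc,[ce[i]],z)[0].round(4))
obs(msk(h2,(5,110,90),(20,255,255),(290,150,340,170)),.022,"copper side",c2)
obs(msk(h,(5,100,90),(16,255,255),(415,230,445,260)),.022,"copper top",c)
S=(175,260,335,345)
obs(msk(h2,(12,120,90),(32,255,255),S),.013,"yellow side",c2)
obs(msk(h2,(0,0,120),(180,50,255),S),.015,"grey side",c2)
obs(msk(h2,(105,100,60),(135,255,255),S),.043,"lens side",c2)
go(.54,-.31,.2,-.05)
E
```

```text
sat bench [ 20  63 169] anvil [130   9 174] plate [126   7 173]
anvil top C [583.2 102.8] size [103.6  74. ] ang rad 1.554
anvil side C [582.8 109. ] size [108.4  74.7] ang rad 1.547
v C [ 560.5 -114.1] size [58.1 76.5] ang rad 0.03
plate C [ 484.6 -311. ] size [ 96.4 221.5] ang rad 1.51
plate corners [[0.5943, -0.2699], [0.5903, -0.3655], [0.373, -0.3526], [0.377, -0.2576]]
holes [[0.5856, -0.2801], [0.5815, -0.3563], [0.3823, -0.3448], [0.3868, -0.2679]]
coupon stripe ends [[0.45, -0.2909], [0.4491, -0.3305]] stop end [[0.3995, -0.2871], [0.3981, -0.3259]]
handle top c [[0.5397, -0.315]]
tri handle top [ 0.5406 -0.3163  0.1242] [ 0.5419 -0.3162  0.1244]
copper top 9 [430.4 239.9] [ 0.461  -0.3127  0.022 ]
yellow side 260 [258.7 280.6] [0.4965 0.2576 0.013 ]
yellow side 400 [298.9 317.9] [0.4034 0.3581 0.013 ]
grey side 15 [213.5 275.1] [0.5958 0.2519 0.015 ]
grey side 249 [201.2 309.2] [0.5974 0.3565 0.015 ]
lens side 100 [250.2 304. ] [0.4974 0.3609 0.043 ]
pos [ 0.1795 -0.6246  0.3036] yaw 0.28 turn [-0.001  0.     0.33 ] shift [ 34.44 -33.22  10.36] gap 0.0857 F [-0.  -0.4  0.7] t 0.3
```

>>> {"method": "move_arm", "body": {"steps": [[0,0,0,0,0,0.165,0],[0,0,0,0,0,0.165,0],[4,-3.8,0,0,0,0,0],[4,-3.8,0,0,0,0,0],[4,-3.8,0,0,0,0,0],[4,-3.8,0,0,0,0,0],[4,-3.8,0,0,0,0,0],[4,-3.8,0,0,0,0,0]], "squeeze": 30}}

```text
time_s: 1.3
tool_pos: [0.4319, -0.4078, 0.3041]
orientation: [1.0, -0.025, 0.0, 0.0]
contact_force: [0.5, -0.7, -0.4]
finger_gap: 0.0851
grasp_force: 0.0
```

```bash
python3 -c "
from h import *
go(.541,-.3155,.180,-.058)"
```

```text
pos [ 0.4319 -0.4078  0.3041] yaw -0.05 turn [ 0.    -0.     0.008] shift [10.35 -9.85 12.41] gap 0.0851 F [ 0.5 -0.7 -0.4] t 1.3
```

>>> {"method": "move_arm", "body": {"steps": [[3.5,-3.5,0,0,0,0.008,0],[3.5,-3.5,0,0,0,0,0],[3.4,-3.2,0,0,0,0,0],[0,0,4,0,0,0,0],[0,0,4,0,0,0,0],[0,0,3,0,0,0,0],[0,0,1.3,0,0,0,0],[0,0,0,0,0,0,0]]}}

```text
time_s: 2.3
tool_pos: [0.54, -0.3129, 0.1805]
orientation: [1.0, -0.029, -0.0, -0.0]
contact_force: [-0.3, -0.2, -0.8]
finger_gap: 0.0854
grasp_force: 0.0
```

```bash
python3 -c "
from h import *
go(.541,-.3155,.180,-.058)
c=shot('side'); a=cv2.resize(c['image'][90:190,210:330,::-1],None,fx=4,fy=4,interpolation=2)
c=shot('top'); b=cv2.resize(c['image'][180:280,390:480,::-1],None,fx=4,fy=4,interpolation=2)
cv2.imwrite('pics/h1.png',np.hstack([a,b[:400]]))"
```

```text
pos [ 0.54   -0.3129  0.1805] yaw -0.058 turn [-0.     0.001 -0.   ] shift [0.11 0.25 0.05] gap 0.0854 F [-0.3 -0.2 -0.8] t 2.3
```

View pics/h1.png

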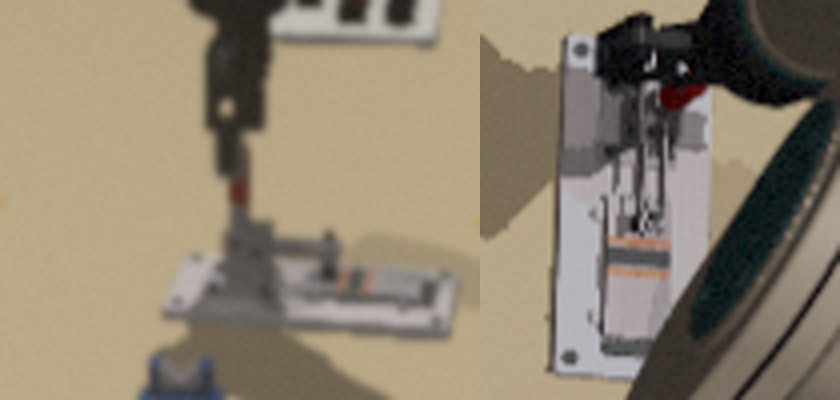

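The finger covers the handle grip, apart from the parallax of its 50 mm offset, so it is aligned. Closing now.

>>> {"method": "move_arm", "body": {"steps": [[0,0.25,0,0,0,0,1],[0,0,0,0,0,0,1],[0,0,0,0,0,0,1],[0,0,0,0,0,0,1],[0,0,0,0,0,0,1],[0,0,0,0,0,0,1]]}}

```text
time_s: 3.15
tool_pos: [0.5405, -0.3122, 0.1815]
orientation: [1.0, -0.028, -0.0, -0.002]
contact_force: [-0.4, 6.0, 7.2]
finger_gap: 0.017
grasp_force: 29.4
```

>>> {"method": "move_arm", "body": {"steps": [[1.3,0,0.13,0,0,0,1],[1.25,0,0.4,0,0,0,1],[1.15,0,0.65,0,0,0,1],[1.0,0,0.85,0,0,0,1],[0.8,0,1.0,0,0,0,1],[0.5,0,0.9,0,0,0,1],[0.1,0,0.2,0,0,0,1],[0,0,0,0,0,0,1]]}}

```text
time_s: 4.15
tool_pos: [0.6047, -0.3159, 0.1409]
orientation: [1.0, -0.028, 0.003, -0.001]
contact_force: [5.2, 5.0, 3.1]
finger_gap: 0.0168
grasp_force: 30.4
```

```bash
python3 -c "
from h import *
go(.541,-.3155,.180,-.058)
c=shot('side'); a=cv2.resize(c['image'][90:190,210:330,::-1],None,fx=4,fy=4,interpolation=2)
cv2.imwrite('pics/h2.png',a)"
```

```text
pos [ 0.6047 -0.3159  0.1409] yaw -0.056 turn [-0.003 -0.006  0.002] shift [-6.36  0.33 -3.91] gap 0.0168 F [5.2 5.  3.1] t 4.2
```

View pics/h2.png

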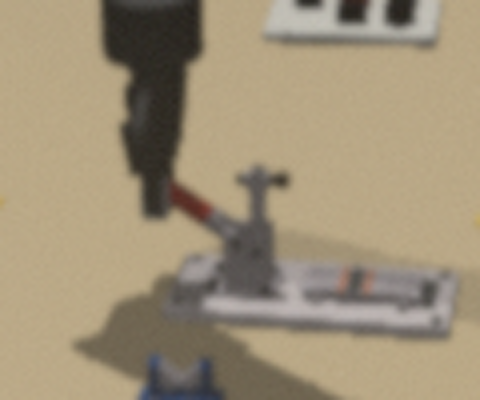

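The handle is well back and the arm roughly vertical. I'll push a little farther to the stop and watch the force.

>>> {"method": "move_arm", "body": {"steps": [[0.15,0,0.3,0,0,0,1],[0.1,0,0.3,0,0,0,1],[0,0,0,0,0,0,1]]}}

```text
time_s: 4.58
tool_pos: [0.6073, -0.316, 0.1352]
orientation: [1.0, -0.028, 0.003, -0.001]
contact_force: [5.3, 5.2, 4.3]
finger_gap: 0.0167
grasp_force: 30.7
```

>>> {"method": "move_arm", "body": {"steps": [[0.1,0,0.3,0,0,0,1],[0.05,0,0.3,0,0,0,1],[0,0,0,0,0,0,1]]}}

```text
time_s: 4.95
tool_pos: [0.6092, -0.3162, 0.1295]
orientation: [1.0, -0.028, 0.004, -0.001]
contact_force: [5.0, 5.4, 7.6]
finger_gap: 0.0166
grasp_force: 31.6
```

```bash
python3 -c "
from h import *
go(.541,-.3155,.180,-.058)
c=shot('side'); a=cv2.resize(c['image'][90:190,210:330,::-1],None,fx=4,fy=4,interpolation=2)
cv2.imwrite('pics/h3.png',a)"
```

```text
pos [ 0.6092 -0.3162  0.1295] yaw -0.056 turn [-0.003 -0.008  0.002] shift [-6.81  0.33 -5.05] gap 0.0166 F [5.  5.4 7.6] t 5.0
```

View pics/h3.png

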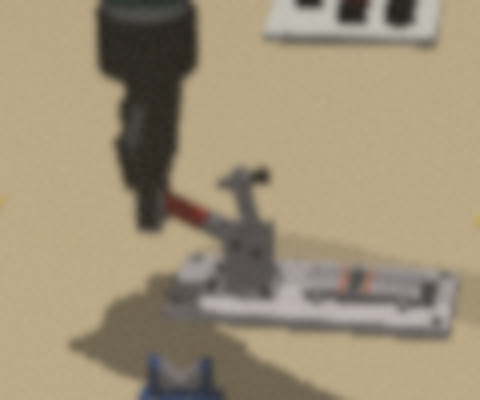

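The arm now leans about 15° past vertical, close to the stop. One more nudge, then release and rise.

>>> {"method": "move_arm", "body": {"steps": [[0.05,0,0.2,0,0,0,1],[0,0,0,0,0,0,0.6],[0,0,0,0,0,0,0.3],[0,0,0,0,0,0,0],[0,0,-1,0,0,0,0],[0,0,-4,0,0,0,0],[0,0,-4,0,0,0,0],[0,0,-4,0,0,0,0]]}}

```text
time_s: 6.0
tool_pos: [0.6053, -0.3195, 0.2575]
orientation: [1.0, -0.029, 0.0, 0.0]
contact_force: [0.1, -0.2, -1.2]
finger_gap: 0.0853
grasp_force: 0.0
```

```bash
python3 -c "
from h import *
go(.444,-.310,.084,-.058)
c=shot('side'); a=cv2.resize(c['image'][90:190,210:330,::-1],None,fx=4,fy=4,interpolation=2)
cv2.imwrite('pics/h4.png',a)
c=shot('top'); b=cv2.resize(c['image'][180:280,390:480,::-1],None,fx=4,fy=4,interpolation=2)
cv2.imwrite('pics/h4.png',np.hstack([a,b[:400]]))"
```

```text
pos [ 0.6053 -0.3195  0.2575] yaw -0.059 turn [ 0.    -0.    -0.001] shift [-1.616e+01 -1.000e-02  1.735e+01] gap 0.0853 F [ 0.1 -0.2 -1.2] t 6.0
```

View pics/h4.png

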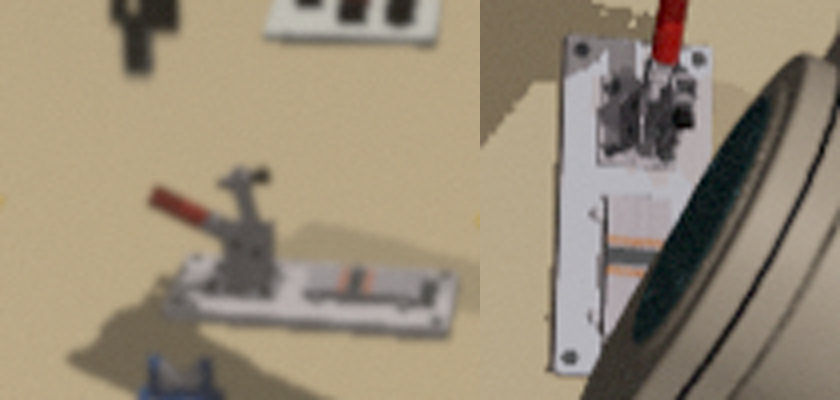

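Clamp is open, arm past vertical, and the coupon is free, lying from crop row 195 downward. On to the coupon.

>>> {"method": "move_arm", "body": {"steps": [[-5.4,0,0,0,0,0,0],[-5.4,0,0,0,0,0,0],[-5.35,0,0,0,0,0,0],[0,0,5,0,0,0,0],[0,0,5,0,0,0,0],[0,0,4,0,0,0,0],[0,0,2.3,0,0,0,0],[0,0,0.7,0,0,0,0.2]], "squeeze": 60}}

```text
time_s: 7.1
tool_pos: [0.4434, -0.3095, 0.0842]
orientation: [1.0, -0.029, -0.001, -0.001]
contact_force: [0.4, -0.7, -0.7]
finger_gap: 0.0697
grasp_force: 0.0
```

>>> {"method": "move_arm", "body": {"steps": [[0,0,0,0,0,0,0.4],[0,0,0,0,0,0,0.7],[0,0,0,0,0,0,1],[0,0,0,0,0,0,1],[0,0,0,0,0,0,1]]}}

```text
time_s: 7.72
tool_pos: [0.4446, -0.3097, 0.087]
orientation: [1.0, -0.029, 0.001, 0.0]
contact_force: [-0.7, 3.9, 6.8]
finger_gap: 0.0379
grasp_force: 61.0
```

>>> {"method": "move_arm", "body": {"steps": [[0,0,-1,0,0,0,1],[0,0,-2,0,0,0,1],[0,0,-4,0,0,0,1],[0,0,-4,0,0,0,1],[0,0,0,0,0,0,1]]}}

```text
time_s: 8.35
tool_pos: [0.4457, -0.3113, 0.199]
orientation: [1.0, -0.029, 0.003, 0.002]
contact_force: [0.2, -0.0, -2.7]
finger_gap: 0.0377
grasp_force: 61.0
```

```bash
python3 -c "
from h import *
go(.583,.1045,.18,1.55); print(bot.observe()['joints'].round(2))"
```

```text
pos [ 0.4457 -0.3113  0.199 ] yaw -0.059 turn [ 0.008 -0.002 -1.609] shift [41.86 12.86  1.9 ] gap 0.0377 F [ 0.2 -0.  -2.7] t 8.3
[ 0.49  0.62  0.11  1.92 -0.11  0.59 -0.96]
```

>>> {"method": "move_arm", "body": {"steps": [[0,0,0,0,0,-0.18,1],[0,0,0,0,0,-0.18,1],[0,0,0,0,0,-0.18,1],[0,0,0,0,0,-0.18,1],[0,0,0,0,0,-0.18,1],[0,0,0,0,0,-0.18,1],[0,0,0,0,0,-0.18,1],[0,0,0,0,0,-0.18,1]]}}

```text
time_s: 9.35
tool_pos: [0.4434, -0.3096, 0.1945]
orientation: [0.769, 0.639, -0.0, -0.001]
contact_force: [-0.4, -0.3, -1.9]
finger_gap: 0.0376
grasp_force: 61.0
```

>>> {"method": "move_arm", "body": {"steps": [[0,0,0,0,0,-0.17,1],[5,1.5,0,0,0,0,1],[5.5,1.7,0,0,0,0,1],[5.5,1.7,0,0,0,0,1],[5.5,1.7,0,0,0,0,1],[5.5,1.7,0,0,0,0,1],[5.5,1.7,0,0,0,0,1],[5.5,1.7,0,0,0,0,1]]}}

```text
time_s: 10.35
tool_pos: [0.5682, 0.0692, 0.1945]
orientation: [0.714, 0.7, -0.001, -0.0]
contact_force: [0.5, -1.4, -1.8]
finger_gap: 0.0377
grasp_force: 61.0
```

```bash
python3 -c "
from h import *
go(.583,.1045,.12,1.55)"
```

```text
pos [0.5682 0.0692 0.1945] yaw 1.552 turn [-0.002  0.     0.002] shift [3.56 1.41 7.45] gap 0.0377 F [ 0.5 -1.4 -1.8] t 10.3
```

>>> {"method": "move_arm", "body": {"steps": [[1.8,0.7,0,0,0,0,1],[1.8,0.6,0,0,0,0,1],[0,0,4,0,0,0,1],[0,0,3,0,0,0,1],[0,0,1.3,0,0,0,1],[0,0,0,0,0,0,1]]}}

```text
time_s: 11.1
tool_pos: [0.5817, 0.1026, 0.1119]
orientation: [0.714, 0.7, -0.001, -0.0]
contact_force: [-0.3, -0.6, -1.4]
finger_gap: 0.038
grasp_force: 61.0
```

```bash
python3 -c "
from h import *
go(.583,.1045,.103,1.55)
c=shot('side'); a=cv2.resize(c['image'][190:270,190:290,::-1],None,fx=4,fy=4,interpolation=2)
c=shot('top'); b=cv2.resize(c['image'][150:230,220:320,::-1],None,fx=4,fy=4,interpolation=2)
cv2.imwrite('pics/a1.png',np.hstack([a,b]))"
```

```text
pos [0.5817 0.1026 0.1119] yaw 1.551 turn [-0.002  0.001  0.001] shift [0.19 0.13 0.89] gap 0.038 F [-0.3 -0.6 -1.4] t 11.1
```

View pics/a1.png

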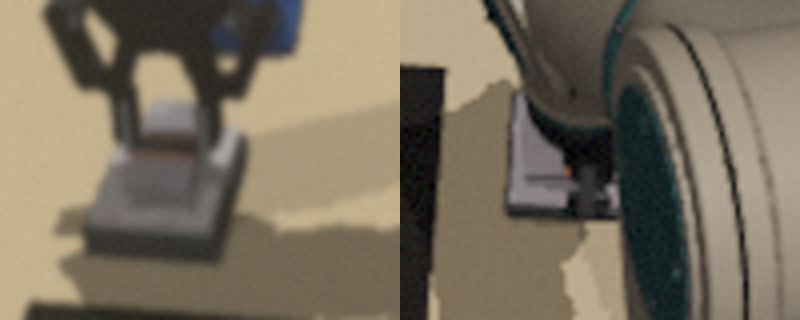

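The coupon is held level and square over the anvil, roughly centred. Lowering slowly.

>>> {"method": "move_arm", "body": {"steps": [[0.15,0.1,0.4,0,0,0,1],[0,0,0.2,0,0,0,1],[0,0,0.1,0,0,0,1],[0,0,0.1,0,0,0,1],[0,0,0,0,0,0,1]]}}

```text
time_s: 11.82
tool_pos: [0.583, 0.105, 0.1046]
orientation: [0.714, 0.7, -0.0, -0.0]
contact_force: [0.1, -0.9, -2.4]
finger_gap: 0.0378
grasp_force: 61.0
```

>>> {"method": "move_arm", "body": {"steps": [[0,0,0.1,0,0,0,1],[0,0,0.1,0,0,0,1],[0,0,0.1,0,0,0,1],[0,0,0,0,0,0,1]]}}

```text
time_s: 12.32
tool_pos: [0.5831, 0.1051, 0.103]
orientation: [0.714, 0.7, -0.0, 0.0]
contact_force: [-2.3, -0.9, 8.4]
finger_gap: 0.0378
grasp_force: 62.3
```

>>> {"method": "move_arm", "body": {"steps": [[0,0,0,0,0,0,0.5],[0,0,0,0,0,0,0.2],[0,0,0,0,0,0,0],[0,0,0,0,0,0,0],[0,0,-2,0,0,0,0],[0,0,-4,0,0,0,0],[0,0,-4,0,0,0,0],[0,0,0,0,0,0.174,0]], "squeeze": 50}}

```text
time_s: 13.32
tool_pos: [0.585, 0.1055, 0.2049]
orientation: [0.773, 0.634, 0.003, 0.001]
contact_force: [0.3, 0.1, -0.5]
finger_gap: 0.0854
grasp_force: 0.0
```

>>> {"method": "move_arm", "body": {"steps": [[4.2,-4.5,0,0,0,0,0],[4.2,-4.5,0,0,0,0,0],[4.2,-4.5,0,0,0,0,0],[4.2,-4.5,0,0,0,0,0],[4.2,-4.5,0,0,0,0,0],[0,0,0,0,0,0,0]]}}

```text
time_s: 14.08
tool_pos: [0.398, 0.3601, 0.2019]
orientation: [0.768, 0.64, 0.001, -0.002]
contact_force: [0.4, -0.9, -0.3]
finger_gap: 0.0855
grasp_force: 0.0
```

```bash
cat > a.py <<'E'
from m import *
c=shot('top'); h=cv2.cvtColor(c['image'],cv2.COLOR_RGB2HSV)
def ins(b,z,lo,hi,n,a=40):
    for A,ce,r,bx in comps(h,lo,hi,b,a):
        Q=onz(c,bx,z); e=Q[1]-Q[0]; f=Q[2]-Q[1]; print(n,A,onz(c,[ce],z)[0][:2].round(4),Q.mean(0)[:2].round(4),[(round(float(np.hypot(*v[:2])),4),round(float(np.arctan2(v[1],v[0])),3)) for v in(e,f)])
E
python3 - <<'E'
from a import *
ins((238,163,296,214),.034,(3,90,60),(16,255,255),"copper",6)
b=h[163:214,238:296]; m=np.zeros(h.shape[:2],np.uint8)
go(.403,.359,.080,1.377)
cv2.imwrite("pics/a2.png",cv2.resize(c['image'][155:285,130:310,::-1],None,fx=4.4,fy=4.4,interpolation=2))
E
```

```text
copper 12 [0.5791 0.0991] [0.5791 0.0991] [(0.0, 0.0), (0.0287, 0.034)]
copper 10 [0.5759 0.1193] [0.5759 0.1193] [(0.0, 0.0), (0.0235, 0.037)]
pos [0.4004 0.3569 0.2017] yaw 1.384 turn [-0.001 -0.001  0.007] shift [ 0.26  0.21 12.17] gap 0.0855 F [ 1.3 -0.6  1.3] t 14.1
```

View pics/a2.png

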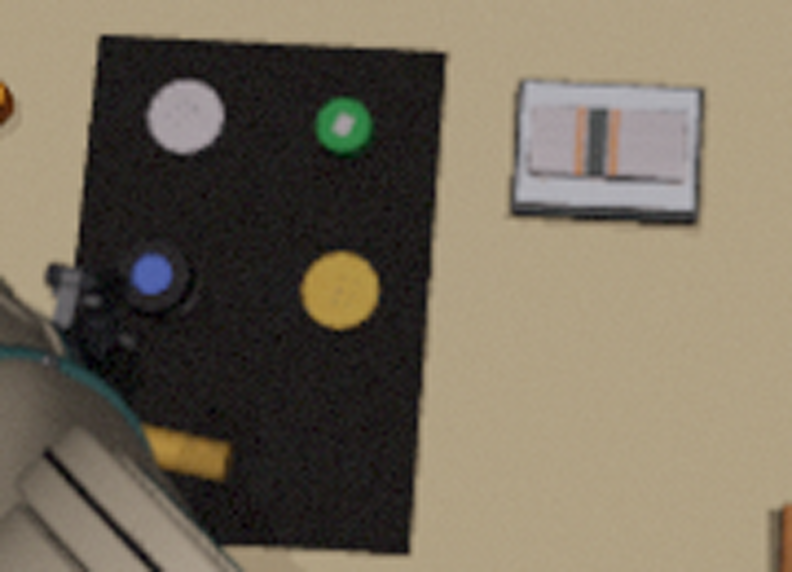

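The coupon lies flat and centred on the anvil. The bar, discs, loupe and mount are undisturbed. Descending on the bar.

>>> {"method": "move_arm", "body": {"steps": [[0.25,0.2,0,0,0,0.007,0],[0,0,4,0,0,0,0],[0,0,4,0,0,0,0],[0,0,3,0,0,0,0],[0,0,1.2,0,0,0,0.3],[0,0,0,0,0,0,0.5],[0,0,0,0,0,0,0.7],[0,0,0,0,0,0,0.8]]}}

```text
time_s: 15.12
tool_pos: [0.4054, 0.3568, 0.0809]
orientation: [0.774, 0.633, 0.001, -0.0]
contact_force: [-0.8, -0.2, 3.8]
finger_gap: 0.0197
grasp_force: 48.7
```

>>> {"method": "move_arm", "body": {"steps": [[0,0,0,0,0,0,1],[0,0,0,0,0,0,1],[0,0,0,0,0,0,1],[0,0,0,0,0,0,1]]}}

```text
time_s: 15.62
tool_pos: [0.4054, 0.3568, 0.0809]
orientation: [0.774, 0.633, 0.001, -0.0]
contact_force: [-0.2, -1.7, 7.5]
finger_gap: 0.0198
grasp_force: 49.0
```

>>> {"method": "move_arm", "body": {"steps": [[0,0,-1,0,0,0,1],[0,0,-3,0,0,0,1],[0,0,-4,0,0,0,1],[0,0,-4,0,0,0,1],[0,0,0,0,0,-0.11,1],[0,0,0,0,0,-0.11,1],[0,0,0,0,0,0,1]]}}

```text
time_s: 16.5
tool_pos: [0.405, 0.356, 0.2]
orientation: [0.7, 0.714, 0.0, -0.0]
contact_force: [-0.7, -0.3, -3.2]
finger_gap: 0.0199
grasp_force: 49.5
```

```bash
python3 -c "
from h import *
go(.5605,-.114,.1045,1.6)"
```

```text
pos [0.405 0.356 0.2  ] yaw 1.589 turn [ 0.    -0.    -0.011] shift [-47.43  14.17   9.55] gap 0.0199 F [-0.7 -0.3 -3.2] t 16.5
```

>>> {"method": "move_arm", "body": {"steps": [[-4,1.2,0,0,0,-0.011,1],[-5.5,1.6,0,0,0,0,1],[-5.5,1.6,0,0,0,0,1],[-5.5,1.6,0,0,0,0,1],[-5.5,1.7,0,0,0,0,1],[-5.5,1.7,0,0,0,0,1],[-5.5,1.7,0,0,0,0,1],[-5.5,1.7,0,0,0,0,1]]}}

```text
time_s: 17.5
tool_pos: [0.546, -0.0665, 0.1997]
orientation: [0.697, 0.717, 0.0, -0.0]
contact_force: [0.7, 0.9, -2.8]
finger_gap: 0.0201
grasp_force: 49.4
```

>>> {"method": "move_arm", "body": {"steps": [[-4.9,1.4,0,0,0,0,1],[0,0,3,0,0,0,1],[0,0,3,0,0,0,1],[0,0,1.5,0,0,0,1],[0,0,0,0,0,0,1]]}}

```text
time_s: 18.12
tool_pos: [0.5606, -0.1129, 0.1238]
orientation: [0.696, 0.718, -0.001, -0.001]
contact_force: [0.1, 0.5, -3.2]
finger_gap: 0.0201
grasp_force: 49.4
```

```bash
python3 -c "
from h import *
go(.5605,-.114,.1045,1.6)
c=shot('side'); a=cv2.resize(c['image'][150:220,215:295,::-1],None,fx=5,fy=5,interpolation=2)
c=shot('top'); b=cv2.resize(c['image'][170:240,310:390,::-1],None,fx=5,fy=5,interpolation=2)
cv2.imwrite('pics/v1.png',np.hstack([a,b]))"
```

```text
pos [ 0.5606 -0.1129  0.1238] yaw 1.601 turn [-0.002 -0.     0.001] shift [-0.11 -0.02  1.93] gap 0.0201 F [ 0.1  0.5 -3.2] t 18.1
```

View pics/v1.png

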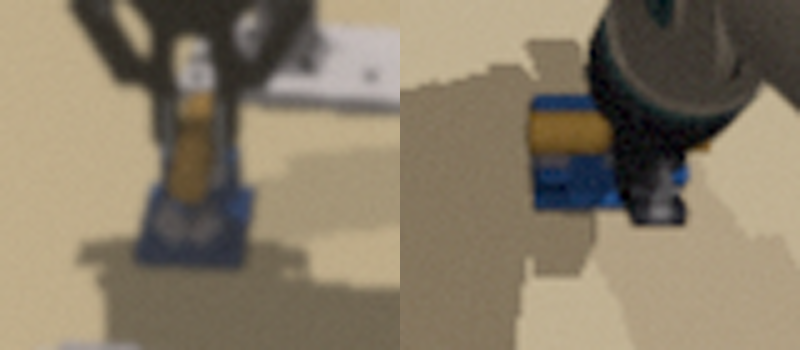

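The bar hangs centrally above the V in both views. Lowering.

>>> {"method": "move_arm", "body": {"steps": [[-0.1,0,0.8,0,0,0,1],[0,0,0.5,0,0,0,1],[0,0,0.3,0,0,0,1],[0,0,0.1,0,0,0,1],[0,0,0.1,0,0,0,1],[0,0,0,0,0,0,1]]}}

```text
time_s: 18.98
tool_pos: [0.5612, -0.1142, 0.1066]
orientation: [0.696, 0.718, 0.0, 0.0]
contact_force: [0.2, 0.5, -2.5]
finger_gap: 0.0202
grasp_force: 49.4
```

>>> {"method": "move_arm", "body": {"steps": [[0,0,0.1,0,0,0,1],[0,0,0.1,0,0,0,1],[0,0,0.1,0,0,0,1],[0,0,0.1,0,0,0,1],[0,0,0,0,0,0,1]]}}

```text
time_s: 19.6
tool_pos: [0.5623, -0.114, 0.1044]
orientation: [0.696, 0.718, 0.001, 0.001]
contact_force: [0.1, 0.3, 11.5]
finger_gap: 0.0196
grasp_force: 51.0
```

>>> {"method": "move_arm", "body": {"steps": [[0,0,-0.1,0,0,0,0.7],[0,0,0,0,0,0,0.4],[0,0,0,0,0,0,0],[0,0,0,0,0,0,0],[0,0,-2,0,0,0,0],[0,0,-4,0,0,0,0],[0,0,-4,0,0,0,0],[0,0,0,0,0,0,0]], "squeeze": 30}}

```text
time_s: 20.6
tool_pos: [0.563, -0.1143, 0.2065]
orientation: [0.696, 0.718, 0.002, 0.003]
contact_force: [0.6, -0.3, -0.1]
finger_gap: 0.0854
grasp_force: 0.0
```

>>> {"method": "move_arm", "body": {"steps": [[5.3,-0.6,0,0,0,0,0],[6,-0.6,0,0,0,0,0],[6,-0.6,0,0,0,0,0],[6,-0.6,0,0,0,0,0],[6,-0.6,0,0,0,0,0],[6,-0.7,0,0,0,0,0],[6,-0.7,0,0,0,0,0],[5,-0.7,0,0,0,0,0]]}}

```text
time_s: 21.6
tool_pos: [0.4946, 0.3493, 0.2023]
orientation: [0.696, 0.719, -0.001, -0.0]
contact_force: [-0.0, -0.2, -0.0]
finger_gap: 0.0855
grasp_force: 0.0
```

```bash
python3 - <<'E'
from a import *
go(.4972,.3597,.086,1.6)
ins((325,175,380,225),.045,(12,90,60),(32,255,255),"bar",20)
ins((325,175,380,225),.012,(100,100,20),(128,255,255),"v",20)
c2=shot("side"); h2=cv2.cvtColor(c2['image'],cv2.COLOR_RGB2HSV)
for A,ce,r,bx in comps(h2,(12,100,60),(32,255,255),(225,160,285,215),20):
    Q=onz(c2,bx,.0376); print(A,ce,onz(c2,[ce],.042)[0].round(4),Q[:,:2].round(4).tolist())
cv2.imwrite("pics/v2.png",np.hstack([cv2.resize(c['image'][170:240,310:390,::-1],None,fx=5,fy=5,interpolation=2),cv2.resize(c2['image'][150:220,215:295,::-1],None,fx=5,fy=5,interpolation=2)]))
E
```

```text
pos [0.4916 0.3583 0.2029] yaw 1.611 turn [-0.002 -0.009  0.011] shift [ 0.12  0.56 11.69] gap 0.0853 F [-0.1  7.2 -0.2] t 21.6
bar 306 [ 0.56   -0.1121] [ 0.5609 -0.1118] [(0.0934, -1.54), (0.0206, 3.135)]
v 104 [ 0.5859 -0.1138] [ 0.5856 -0.114 ] [(0.0753, -1.54), (0.008, 3.137)]
v 247 [ 0.5422 -0.1129] [ 0.5433 -0.114 ] [(0.0749, -1.541), (0.0237, 3.137)]
```

View pics/v2.png

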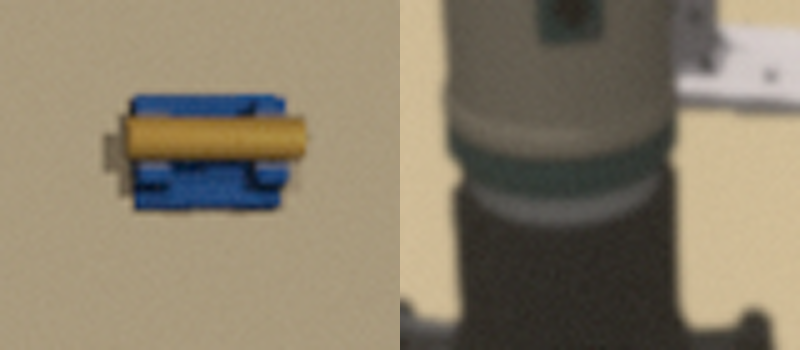

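The bar is seated centrally in the V. On to the loupe.

>>> {"method": "move_arm", "body": {"steps": [[0.1,0.5,2,0,0,0.01,0],[0,0,4,0,0,0,0],[0,0,3.5,0,0,0,0],[0,0,1.7,0,0,0,0],[0,0,0.5,0,0,0,0.2],[0,0,0,0,0,0,0.4],[0,0,0,0,0,0,0.6],[0,0,0,0,0,0,1]]}}

```text
time_s: 22.7
tool_pos: [0.5015, 0.3486, 0.0878]
orientation: [0.7, 0.714, 0.001, 0.0]
contact_force: [-0.4, -0.2, 3.9]
finger_gap: 0.0399
grasp_force: 30.3
```

>>> {"method": "move_arm", "body": {"steps": [[0,0,0,0,0,0,1],[0,0,0,0,0,0,1],[0,0,0,0,0,0,1]]}}

```text
time_s: 23.08
tool_pos: [0.5016, 0.3486, 0.0878]
orientation: [0.7, 0.714, 0.001, 0.0]
contact_force: [-0.8, -1.0, 6.5]
finger_gap: 0.0403
grasp_force: 30.5
```

The grip is 11 mm off along the pads because the arm was still settling. I'll open, shift and regrip.

>>> {"method": "move_arm", "body": {"steps": [[0,0,0,0,0,0,0.4],[0,0,0,0,0,0,0.2],[1.1,-0.3,0,0,0,0,0.2],[0,0,0,0,0,0,0.2],[0,0,0,0,0,0,0.4],[0,0,0,0,0,0,0.7],[0,0,0,0,0,0,1],[0,0,0,0,0,0,1]]}}

```text
time_s: 24.08
tool_pos: [0.4978, 0.359, 0.0868]
orientation: [0.7, 0.714, 0.0, 0.0]
contact_force: [0.5, -0.5, 1.8]
finger_gap: 0.0415
grasp_force: 30.4
```

```bash
python3 - <<'E'
from a import *
go(.572,-.013,.20,1.6)
E
```

```text
pos [0.4978 0.359  0.0868] yaw 1.592 turn [ 0.    -0.    -0.008] shift [-37.4    6.33 -11.32] gap 0.041 F [ 0.4 -0.6  2. ] t 24.1
```

>>> {"method": "move_arm", "body": {"steps": [[0,0,-1,0,0,0,1],[0,0,-3,0,0,0,1],[0,0,-4,0,0,0,1],[0,0,-3.5,0,0,0,1],[-5,0.8,0,0,0,0,1],[-5.4,0.9,0,0,0,0,1],[-5.4,0.9,0,0,0,0,1],[-5.4,0.9,0,0,0,0,1]]}}

```text
time_s: 25.12
tool_pos: [0.5372, 0.1462, 0.2022]
orientation: [0.7, 0.715, 0.0, 0.0]
contact_force: [0.8, -0.2, -0.8]
finger_gap: 0.0412
grasp_force: 30.5
```

>>> {"method": "move_arm", "body": {"steps": [[-5.4,0.9,0,0,0,0,1],[-5.4,0.9,0,0,0,0,1],[-5.4,0.9,0,0,0,0,1],[0,0,4,0,0,0,1],[0,0,4,0,0,0,1],[0,0,2,0,0,0,1],[0,0,0,0,0,0,1]]}}

```text
time_s: 26.0
tool_pos: [0.5663, -0.0135, 0.1005]
orientation: [0.7, 0.715, -0.001, -0.001]
contact_force: [-0.8, -0.4, 0.5]
finger_gap: 0.0411
grasp_force: 30.6
```

```bash
python3 - <<'E'
from a import *
go(.572,-.013,.0838,1.6)
E
```

```text
pos [ 0.5673 -0.0134  0.1017] yaw 1.592 turn [-0.001 -0.    -0.008] shift [0.03 0.47 1.79] gap 0.0411 F [-0.2 -0.7 -0.3] t 26.1
```

>>> {"method": "move_arm", "body": {"steps": [[0,0.4,0.8,0,0,0,1],[0,0,0.5,0,0,0,1],[0,0,0.1,0,0,0,1],[0,0,0.1,0,0,0,1],[0,0,0.1,0,0,0,1],[0,0,0,0,0,0,1]]}}

```text
time_s: 26.8
tool_pos: [0.5715, -0.0134, 0.0856]
orientation: [0.7, 0.714, 0.0, 0.0]
contact_force: [-0.4, -0.7, -1.3]
finger_gap: 0.0412
grasp_force: 30.6
```

>>> {"method": "move_arm", "body": {"steps": [[0,0,0.1,0,0,0,1],[0,0,0.1,0,0,0,1],[0,0,0.1,0,0,0,1],[0,0,0,0,0,0,1]]}}

```text
time_s: 27.3
tool_pos: [0.5715, -0.0134, 0.0837]
orientation: [0.7, 0.714, -0.0, 0.0]
contact_force: [-1.7, -0.3, 9.8]
finger_gap: 0.0413
grasp_force: 31.5
```

>>> {"method": "move_arm", "body": {"steps": [[0,0,0,0,0,0,0.5],[0,0,0,0,0,0,0.2],[0,0,0,0,0,0,0],[0,0,0,0,0,0,0],[0,0,-3,0,0,0,0],[0,0,-4,0,0,0,0],[0,0,-4.5,0,0,0,0],[0,0,0,0,0,0.18,0]], "squeeze": 50}}

```text
time_s: 28.3
tool_pos: [0.5735, -0.0133, 0.2011]
orientation: [0.763, 0.647, 0.003, 0.002]
contact_force: [-0.6, 0.7, -0.6]
finger_gap: 0.0855
grasp_force: 0.0
```

>>> {"method": "move_arm", "body": {"steps": [[0,0,0,0,0,0.18,0],[0,0,0,0,0,0.18,0],[0,0,0,0,0,0.18,0],[0,0,0,0,0,0.18,0],[0,0,0,0,0,0.18,0],[0,0,0,0,0,0.18,0],[0,0,0,0,0,0.18,0],[0,0,0,0,0,0.18,0]]}}

```text
time_s: 29.3
tool_pos: [0.5714, -0.0132, 0.1975]
orientation: [1.0, -0.017, -0.0, -0.0]
contact_force: [-0.1, 0.2, 0.3]
finger_gap: 0.0856
grasp_force: 0.0
```

>>> {"method": "move_arm", "body": {"steps": [[0.2,-5,0,0,0,0,0],[0.2,-5.3,0,0,0,0,0],[0.2,-5.3,0,0,0,0,0],[0.2,-5.3,0,0,0,0,0],[0.2,-5.3,0,0,0,0,0],[0.2,-5.3,0,0,0,0,0],[0.2,-5.3,0,0,0,0,0],[0,0,0,0,0,0,0]]}}

```text
time_s: 30.3
tool_pos: [0.5936, 0.3612, 0.1969]
orientation: [1.0, -0.01, -0.001, -0.002]
contact_force: [-0.3, -0.3, 0.1]
finger_gap: 0.0855
grasp_force: 0.0
```

```bash
python3 - <<'E'
from a import *
ins((285,175,338,225),.040,(100,80,50),(135,255,255),"lens",10)
ins((140,160,235,282),.012,(15,120,90),(32,255,255),"brass")
ins((140,160,235,282),.015,(0,0,130),(180,60,255),"steel")
go(.597,.354,.0775,-.03)
E
```

```text
lens 77 [ 0.5713 -0.0136] [ 0.5707 -0.0138] [(0.0228, -1.541), (0.0233, -3.127)]
brass 244 [0.4956 0.2554] [0.4958 0.2552] [(0.045, -0.732), (0.0426, -2.321)]
steel 50 [0.6084 0.3487] [0.6056 0.3497] [(0.0313, -1.542), (0.0188, -3.071)]
steel 43 [0.4044 0.4028] [0.4   0.399] [(0.0056, -0.892), (0.0739, -2.449)]
steel 222 [0.3663 0.3928] [0.3667 0.3941] [(0.0207, -0.816), (0.0929, -2.378)]
steel 56 [0.3462 0.4063] [0.3456 0.4075] [(0.0135, -0.813), (0.0344, -2.369)]
pos [0.5945 0.357  0.1969] yaw -0.024 turn [-0.001  0.001  0.006] shift [ 0.26  0.29 11.94] gap 0.0855 F [-0.8 -0.5 -0. ] t 30.4
```

>>> {"method": "move_arm", "body": {"steps": [[0.25,0.2,0,0,0,0.006,0],[0,0,4,0,0,0,0],[0,0,4,0,0,0,0],[0,0,2.5,0,0,0,0],[0,0,0,0,0,0,0]]}}

```text
time_s: 30.98
tool_pos: [0.5978, 0.3489, 0.0906]
orientation: [1.0, -0.019, -0.002, 0.002]
contact_force: [-0.4, -0.2, 0.8]
finger_gap: 0.0855
grasp_force: 0.0
```

```bash
python3 - <<'E'
from a import *
go(.597,.354,.078,-.03)
E
```

```text
pos [0.5988 0.3498 0.0924] yaw -0.037 turn [ 0.002  0.001 -0.007] shift [-0.19 -0.41  1.44] gap 0.0851 F [-0.   0.   0.7] t 31.0
```

>>> {"method": "move_arm", "body": {"steps": [[0,0,0.8,0,0,0,0.1],[0,0,0,0,0,0,0.2],[0,0,0,0,0,0,0.2]]}}

```text
time_s: 31.4
tool_pos: [0.5986, 0.3521, 0.0854]
orientation: [1.0, -0.017, 0.0, -0.0]
contact_force: [0.3, 0.4, 0.1]
finger_gap: 0.0683
grasp_force: 0.0
```

```bash
python3 - <<'E'
from a import *
go(.597,.354,.078,-.03)
E
```

```text
pos [0.5986 0.3522 0.0853] yaw -0.034 turn [-0.001 -0.001 -0.004] shift [-0.16 -0.17  0.73] gap 0.0685 F [ 0.2  0.5 -0.7] t 31.4
```

>>> {"method": "move_arm", "body": {"steps": [[-0.15,-0.2,0.7,0,0,0,0.3],[0,0,0,0,0,0,0.4],[0,0,0,0,0,0,0.6],[0,0,0,0,0,0,0.8],[0,0,0,0,0,0,1],[0,0,0,0,0,0,1],[0,0,0,0,0,0,1]]}}

```text
time_s: 32.33
tool_pos: [0.5969, 0.3542, 0.0777]
orientation: [1.0, -0.017, 0.0, -0.0]
contact_force: [0.2, 1.1, 2.1]
finger_gap: 0.0414
grasp_force: 50.8
```

```bash
python3 - <<'E'
from a import *
go(.583-.0815,.1045+.002,.18,-.025)
E
```

```text
pos [0.5969 0.3542 0.0777] yaw -0.034 turn [-0.    -0.    -0.009] shift [ -8.92  25.   -10.23] gap 0.0412 F [-0.3  1.   1.9] t 32.4
```

>>> {"method": "move_arm", "body": {"steps": [[0,0,-1,0,0,0,1],[0,0,-3,0,0,0,1],[0,0,-4,0,0,0,1],[0,0,-2.2,0,0,-0.009,1],[-1.8,5,0,0,0,0,1],[-1.8,5,0,0,0,0,1],[-1.8,5,0,0,0,0,1],[-1.8,5,0,0,0,0,1]]}}

```text
time_s: 33.38
tool_pos: [0.5193, 0.1541, 0.1803]
orientation: [1.0, -0.013, 0.001, 0.0]
contact_force: [1.0, -0.5, -1.6]
finger_gap: 0.0416
grasp_force: 50.9
```

>>> {"method": "move_arm", "body": {"steps": [[-1.7,5,0,0,0,0,1],[0,0,0,0,0,0,1],[0,0,4,0,0,0,1],[0,0,3,0,0,0,1],[0,0,1.5,0,0,0,1],[0,0,0,0,0,0,1],[0,0,0,0,0,0,1]]}}

```text
time_s: 34.25
tool_pos: [0.5023, 0.1067, 0.0955]
orientation: [1.0, -0.013, 0.001, -0.0]
contact_force: [-0.5, 1.2, -0.3]
finger_gap: 0.0414
grasp_force: 50.9
```

```bash
python3 - <<'E'
from a import *
go(.583-.0815,.1045+.002,.0747,-.025)
E
```

```text
pos [0.5024 0.1066 0.0957] yaw -0.025 turn [-0.    -0.002 -0.   ] shift [-0.09  0.02  2.1 ] gap 0.0414 F [-0.1  0.8 -0.6] t 34.3
```

>>> {"method": "move_arm", "body": {"steps": [[-0.1,0,1,0,0,0,1],[0,0,0.6,0,0,0,1],[0,0,0.2,0,0,0,1],[0,0,0.1,0,0,0,1],[0,0,0.1,0,0,0,1],[0,0,0.1,0,0,0,1],[0,0,0.1,0,0,0,1],[0,0,0,0,0,0,1]]}}

```text
time_s: 35.3
tool_pos: [0.5006, 0.1063, 0.0745]
orientation: [1.0, -0.013, 0.0, -0.0]
contact_force: [-3.3, -0.5, 17.7]
finger_gap: 0.0415
grasp_force: 52.9
```

>>> {"method": "move_arm", "body": {"steps": [[0,0,-0.1,0,0,0,0.6],[0,0,0,0,0,0,0.3],[0,0,0,0,0,0,0],[0,0,0,0,0,0,0],[0,0,-3,0,0,0,0],[0,0,-4,0,0,0,0],[0,0,-1,0,0,0,0],[-0.2,-4,0,0,0,0,0]]}}

```text
time_s: 36.3
tool_pos: [0.5005, 0.1435, 0.1543]
orientation: [1.0, -0.016, 0.001, 0.001]
contact_force: [0.5, -0.1, -0.3]
finger_gap: 0.0854
grasp_force: 0.0
```

>>> {"method": "move_arm", "body": {"steps": [[-0.2,-4,0,0,0,0,0],[-0.2,-4,0,0,0,0,0],[-0.2,-3,0,0,0,0,0],[0,0,3,0,0,0,0],[0,0,3,0,0,0,0],[0,0,0,0,0,0,0.1],[0,0,0,0,0,0,0.2],[0,0,0,0,0,0,0.2]]}}

```text
time_s: 37.3
tool_pos: [0.4971, 0.2567, 0.0947]
orientation: [1.0, -0.013, 0.001, -0.0]
contact_force: [-0.0, 0.0, 1.1]
finger_gap: 0.0683
grasp_force: 0.0
```

```bash
python3 - <<'E'
from a import *
go(.496,.2565,.0775,-.025)
E
```

```text
pos [0.497  0.2567 0.0947] yaw -0.025 turn [-0.001 -0.002 -0.   ] shift [-0.1   0.03  1.72] gap 0.0682 F [0.3 0.3 0.1] t 37.4
```

>>> {"method": "move_arm", "body": {"steps": [[-0.1,0,1.2,0,0,0,0.3],[0,0,0.5,0,0,0,0.4],[0,0,0,0,0,0,0.6],[0,0,0,0,0,0,0.8],[0,0,0,0,0,0,1],[0,0,0,0,0,0,1],[0,0,0,0,0,0,1]]}}

```text
time_s: 38.22
tool_pos: [0.4954, 0.2565, 0.0766]
orientation: [1.0, -0.013, 0.0, 0.0]
contact_force: [0.2, -0.4, -1.8]
finger_gap: 0.0413
grasp_force: 50.6
```

>>> {"method": "move_arm", "body": {"steps": [[0,0,-1,0,0,0,1],[0,0,-3,0,0,0,1],[0,0,-4,0,0,0,1],[0,0,-2.2,0,0,-0.055,1],[-0.3,5,0,0,0,0,1],[-0.3,5.4,0,0,0,0,1],[-0.3,5.4,0,0,0,0,1],[-0.3,5.4,0,0,0,0,1]]}}

```text
time_s: 39.22
tool_pos: [0.4898, 0.0427, 0.1794]
orientation: [1.0, 0.015, 0.001, 0.0]
contact_force: [1.5, 0.3, -2.2]
finger_gap: 0.0418
grasp_force: 51.0
```

>>> {"method": "move_arm", "body": {"steps": [[-0.3,5.4,0,0,0,0,1],[-0.3,5.4,0,0,0,0,1],[-0.1,5.2,0,0,0,0,1],[0,0,3,0,0,0,1],[0,0,3,0,0,0,1],[0,0,2,0,0,0,1],[0,0,0,0,0,0,1],[0,0,0,0,0,0,1]]}}

```text
time_s: 40.22
tool_pos: [0.488, -0.116, 0.0995]
orientation: [1.0, 0.015, 0.001, 0.0]
contact_force: [-0.5, -0.2, -1.4]
finger_gap: 0.0416
grasp_force: 51.0
```

```bash
python3 - <<'E'
from a import *
go(.4885,-.116,.0745,.03)
E
```

```text
pos [ 0.4881 -0.116   0.0997] yaw 0.03 turn [ 0.001 -0.002 -0.   ] shift [0.04 0.01 2.52] gap 0.0413 F [-0.2  0.2 -0.4] t 40.3
```

>>> {"method": "move_arm", "body": {"steps": [[0,0,1.2,0,0,0,1],[0,0,0.8,0,0,0,1],[0,0,0.3,0,0,0,1],[0,0,0.1,0,0,0,1],[0,0,0.1,0,0,0,1],[0,0,0.1,0,0,0,1],[0,0,0.1,0,0,0,1],[0,0,0,0,0,0,1]]}}

```text
time_s: 41.28
tool_pos: [0.4875, -0.1158, 0.0729]
orientation: [1.0, 0.015, 0.0, 0.0]
contact_force: [-1.4, 1.6, 12.3]
finger_gap: 0.0419
grasp_force: 52.4
```

Set down. Release, rise and move back out of view for the check.

>>> {"method": "move_arm", "body": {"steps": [[0,0,-0.1,0,0,0,0.6],[0,0,0,0,0,0,0.3],[0,0,0,0,0,0,0],[0,0,0,0,0,0,0],[0,0,-3,0,0,0,0],[0,0,-5,0,0,0,0],[0,0,-5,0,0,0,0],[0,0,-4,0,0,0,0]]}}

```text
time_s: 42.28
tool_pos: [0.4876, -0.1159, 0.2446]
orientation: [1.0, 0.015, 0.001, 0.0]
contact_force: [0.8, -0.5, -0.8]
finger_gap: 0.0851
grasp_force: 0.0
```

>>> {"method": "move_arm", "body": {"steps": [[0,5,0,0,0,0,0],[0,5,0,0,0,0,0],[0,5,0,0,0,0,0],[0,5,0,0,0,0,0],[0,5,0,0,0,0,0],[0,5,0,0,0,0,0],[0,0,0,0,0,0,0],[0,0,0,0,0,0,0]]}}

```text
time_s: 43.28
tool_pos: [0.4962, -0.415, 0.242]
orientation: [1.0, 0.015, -0.0, -0.001]
contact_force: [-0.6, 0.7, 1.1]
finger_gap: 0.0851
grasp_force: 0.0
```

```bash
python3 - <<'E'
from a import *
go(.4,-.4,.2)
ins((325,215,380,260),.012,(15,110,80),(32,255,255),"brass")
ins((240,212,300,260),.012,(0,0,120),(180,45,255),"steel")
ins((285,175,338,225),.040,(100,80,50),(135,255,255),"lens",10)
ins((190,165,225,200),.023,(45,80,50),(85,255,255),"mount",10)
ins((325,175,380,225),.045,(12,90,60),(32,255,255),"bar",20)
c2=shot('side')
s=np.zeros((600,800,3),np.uint8)
a=cv2.resize(c['image'][160:280,190:400,::-1],None,fx=3.8,fy=3.8,interpolation=2)[:300]
a=cv2.resize(c['image'][165:265,225:390,::-1],None,fx=2.9,fy=2.9,interpolation=2); s[:a.shape[0],:a.shape[1]]=a
b=cv2.resize(c2['image'][110:260,190:350,::-1],None,fx=2,fy=2,interpolation=2); s[300:600,:320]=b
d=cv2.resize(c['image'][165:285,395:465,::-1],None,fx=2.4,fy=2.4,interpolation=2); s[300:300+d.shape[0],330:330+d.shape[1]]=d
cv2.imwrite("pics/f.png",s)
E
```

```text
pos [ 0.4966 -0.4142  0.2422] yaw 0.031 turn [-0.002  0.    -0.   ] shift [-9.61 -1.72  4.22] gap 0.0856 F [0.1 0.  0. ] t 43.3
brass 226 [ 0.4872 -0.1178] [ 0.4874 -0.1179] [(0.041, -1.541), (0.0413, 3.14)]
steel 245 [0.5008 0.1036] [0.5016 0.1033] [(0.0436, -1.541), (0.0415, -3.11)]
lens 77 [ 0.5713 -0.0136] [ 0.5707 -0.0138] [(0.0228, -1.541), (0.0233, -3.127)]
mount 119 [0.5917 0.2574] [0.5916 0.258 ] [(0.0335, -1.541), (0.0318, -3.085)]
bar 305 [ 0.5601 -0.1122] [ 0.5609 -0.1118] [(0.0934, -1.54), (0.0206, 3.135)]
bar 61 [ 0.4963 -0.1131] [ 0.4971 -0.1131] [(0.0349, -1.541), (0.0101, 3.14)]
```

View pics/f.png

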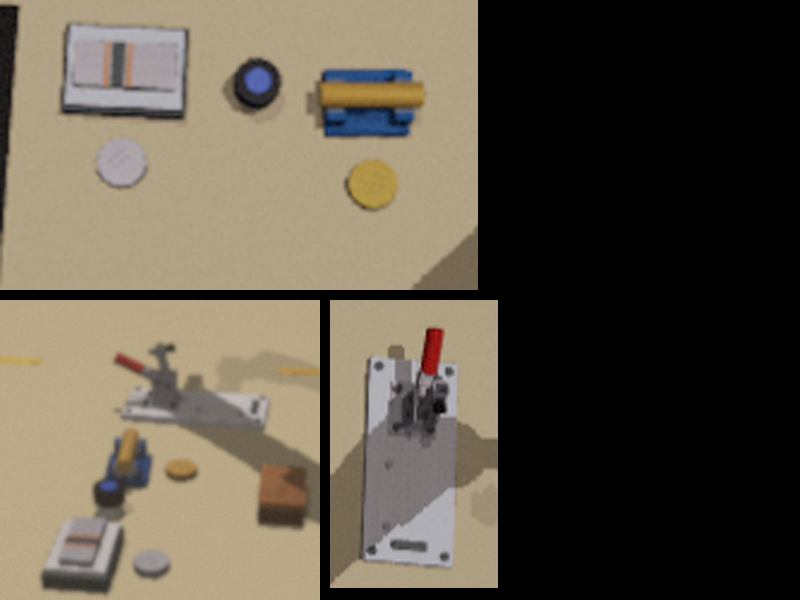

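The coupon is centred on the anvil, the bar sits in the V, and each disc lies before its own support. The loupe stands in the gap, the clamp is open and the mount hasn't moved. Handing in.

```bash
python3 -c "
from workcell import bot
print(bot.job_done())"
```

```text
the job is handed in; nothing more can be done
None
```

I set out both hardness checks and handed the job in at about 43 s of the 122 s allowed: the last pictures show every part in place, the clamp open and the green specimen unmoved, though the hand-in gave no verdict.

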